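# Unlock and unhang the strap-end die

### The arm

A 6-joint arm with a two-finger parallel gripper is mounted at the origin on the work surface. World frame = base frame: x ahead of the robot, y to its left, z up, the work surface at z = 0. Lengths are in m, angles in degrees, forces in N, time in s.
With the tool pointing down it reaches from about 0.325 to 0.85 m from the base axis. Payload 15.5 kg.
Tool frame: the origin (TCP) lies at the very end of the fingers, on their centre line; the grasp point (between the pads) lies bot.hold_point_z behind it (bot.hold_point_z is the distance from the TCP to the grasp point, in m); z points along the fingers, y is the line along which they close (so a half turn about z gives the same grasp; the last joint's range is limited). The gripper opens to 91 mm and grips with 3 to 60 N. Pads are 32 mm wide; open, the fingers measure 118 mm over their backs; the gripper's body (76 mm by 178 mm) begins 60 mm behind the grasp point.
Start: joints at [-72.565, 28.281, 77.091, -0, 74.628, -5.472], TCP at [0.243, -0.576, 0.176] pointing down, gripper open.
Joint ranges: [-166.48, 166.48], [-47.26, 123.95], [12.59, 153.08], [-70.14, 250.14], [6.76, 159.57], [-176.63, 176.63]. Speed limits (degrees/s): [108.29, 108.29, 147.25, 172.46, 172.46, 172.46].

### API

Orientations are given as a 3x3 rotation matrix whose columns are the frame's x, y, z axes.
In Python, from rig import bot gives the robot as it stands.
- The arm moves only by the tool play_rows, never from a script. Its argument "plan" is a list of rows, each an object of numbers: "wx", "wy", "wz": the turn, a rotation vector about the tool's x, y, z in units of 5 degrees (1.0 is 5 degrees); "x", "y", "z": the shift along the tool's x, y, z in m; "hand": the gripper command: -1 is shut, 1 is fully open, values between are in proportion. In form: [{"wx": .., "wy": .., "wz": .., "x": .., "y": .., "z": .., "hand": ..}, ...]. A call has 1 to 8 rows; each row is the pose to reach, as a shift and turn from the pose commanded when the call began, along the tool's axes at that moment; what a row does not reach only later rows make up. A row lasts 1/12 s, in which the tool goes at most 41.7 mm and 7.16 degrees, less where a joint would pass 70% of its speed; a pose out of reach is approached as far as the arm can. A call with a gripper value outside its range is refused whole. The fingers move at their own pace and stop on an object; "force" is the grip in N (left out, the last holds). Time passes only in rows, so rows that repeat a pose let the fingers close. It gives the time, the measured TCP pose, the force, the opening and the grip force at its end, in the units of the state.
- bot.get_obs(): the state, without advancing time (a new reading comes with each control period).
- bot.get_image(name): name is "scene" or "top"; returns a dict with "img" (400x640x3 uint8, red, green, blue), "range_z" (400x640 float32, m along the optical axis (not along the pixel's ray), 0 where there is no reading), "intrinsics" (3x3 intrinsics, pixels), "k1" (the pictures are not rectified: a ray, as slopes to the right and down, at radius r is drawn at 1 + k1 r^2 times it, then the intrinsics apply), "rvec" (rotation vector, rad) and "tvec" (3), from world to camera coordinates, as OpenCV has them. Camera axes: x right, y down, z forward; pixel columns grow to the right and rows downward; lengths in m; the calibration is good to about 2 mm. A picture is of the moment at which its call begins.
- bot.hand_in(): hands the job in; it is judged then, once.
The state is a dict: "time": time; "q": joint angles; "dq": joint speeds; "effort": joint torques, N m; "eef_pos": TCP position; "ee_rot": TCP orientation; "contact_force": force on the tool from outside, world axes, zero at the start; "torque": the same for the moment, N m; "width": opening from 0.0 (shut) to 1.0 (fully open); "grasp_force": force on a finger pad.
Only numpy, scipy, OpenCV 4.12 (cv2) and the standard library are available. Lean on these libraries where they do the work, as an engineer would, in place of code of your own. Each camera call takes 0.05 s, during which the arm holds its last target. There are 200 camera calls.

### The job

Take the red strap-end die off its hanger and stand it down gently in the wooden nest on the stone slab, fully home and upright. Its brass turn-lock opens by a quarter turn in one direction only; nobody remembers which, so try it and feel which way gives. Leave the green die hanging and locked, and do not disturb the jar or the brass weight.

Things in the scene. Friction and masses are not known exactly. Their poses are not given: they have to be found in the camera images.
- rack: Blue fixed hanger rack. Origin on the table midway between its two hanging posts (at y = +85 and -85, x = 0). From columns at x = +100 two level arms (14 wide, underside z 120, top z 132) reach towards -x, ending at x = -13. On each arm's end: a post with a shoulder 26 x 34, top z 157, where a die hangs; a fixed key 10 (x) by 34 (y); on it a turn-lock head, z 173 to 197.
- hang_mid (a point): Point on the rack between the posts at shoulder height, z 157, axes the rack's. To unhang a die: open its lock, lift it straight up at least 41 (bridge clears the head) but at most 72 (foot meets the arm from below), best about 62 so that fingertips under the bridge clear the head too; then go along the rack's -x until it is 45 or more away from the post.
- die_red: Red stirrup-shaped steel die, loose, 0.3 to 0.65 kg, 146 high. Origin under its foot's centre. Foot 34 (x) by 90 (y), 22 high. Two red uprights 10 thick at y = +-40; opening between them z 22 to 132, the rack's arm passes through. Hangs on either post (it varies), origin 25 over the table, axes along the rack's.
- bridge (a point): Centre of the top face of the red die's bridge, z 146 of the die, axes the die's. The bridge is 32 (x) by 90 (y) and 14 thick, with a slot 15 (x) by 40 (y) through its middle, over the post's key. Good grasp: across the 32, at the middle, a finger either side of the lock head, fingertips at most 17 below the bridge's underside (the arm lies 25 below it while hanging).
- die_green: Green die: same frame and bridge in green, with a round blade 48 wide under a foot 28 by 90. Origin under its foot's centre. Hangs on the other post and stays there, locked.
- lock_p_top (a point): A brass turn-lock head: a flat bar 34 long, 10 thick, 24 high on top of a hanger post, turning about the vertical through its centre. This point is the centre of its top face; x of its frame lies along the bar.
- lock_q_top (a point): A brass turn-lock head: a flat bar 34 long, 10 thick, 24 high on top of a hanger post, turning about the vertical through its centre. This point is the centre of its top face; x of its frame lies along the bar. Looks like the other.
- lock_p (a joint): Head angle, rad, anticlockwise from above positive; 0 = locked, bar along the rack's x, across the slot. Play of 0.12 either side, then blocked hard one way; the other way it turns against light friction (0.12 N m) to a stop 1.57 from 0, bar along the slot. The die passes from 1.45 on. Stays where left. Its post, so which die it locks, varies. Direction unknown.
- lock_q (a joint): The same for the other head. It opens in the opposite direction to the first; which of the two opens which way is unknown.
- bed: Pale stone slab 150 (x) by 170 (y), 20 thick, fixed, with a frame of light wood on it 14 high that makes a nest. Origin: under the slab's centre.
- nest (a point): Centre of the nest's floor (the slab's top, 20 over the table). The nest is 42 (x) by 98 (y) inside, 14 deep, axes as the slab's. The red die's foot fits with 4 to spare all round, long side along y, either way round.
- jar: Small amber jar, 50 across and 70 high, loose on the table, origin under its centre. Bystander.
- weight: Small brass weight, 44 across and 30 high, loose on the table, origin under its centre. Bystander.
Things that resemble listed ones, but are neither listed nor needed, are in the scene too. What is meant by the die_red is not purple, and is the larger of those in its own colour. There is more than one size of the bed; the one meant has the size given above.

How it is judged (in metres and radians):
On the way, in this order (a step that is already met when the one before it is completed fails the run):
1. the red die's turn-lock is turned fully open while the die hangs (((value of joint lock_p above 1.35 rad and horizontal distance between lock_p_top and die_red below 0.02 m) or (value of joint lock_q below -1.35 rad and horizontal distance between lock_q_top and die_red below 0.02 m))), for 0.1 s.
2. the red die is off the hanger, clear of both posts (horizontal distance between each of lock_p_top, lock_q_top and die_red above 0.06 m), for 0.1 s.
At the end, for the whole second after the job is handed in: The red die stands in the nest: within 7 mm of its centre each way, foot within 4 mm of the floor, tilted less than 0.06 rad, long side along the nest's, at rest. The green die is within 20 mm of where it hung, the jar and the weight within 30 mm of where they stood (x of die_red in the frame of nest between -0.007 and 0.007 m and y of die_red in the frame of nest between -0.007 and 0.007 m and z of die_red in the frame of nest between -0.004 and 0.004 m and angle between die_red's own z axis and vertical below 0.06 rad and angle between the y axis of die_red and the y axis of bed, either way round below 0.2 rad and linear speed of die_red below 0.02 m/s and angular speed of die_red below 0.1 rad/s and contact force between die_red and bed above 1 N and distance of die_green from where it was at the start of the episode below 0.02 m and distance of each of jar, weight from where it was at the start of the episode below 0.03 m); the robot touches nothing.
It fails at once if the green die is moved more than 30 mm (distance of die_green from where it was at the start of the episode above 0.03 m).
It fails at once if the green die's turn-lock is turned more than 0.4 rad (((value of joint lock_p above 0.4 rad or value of joint lock_p below -0.4 rad) and horizontal distance between lock_p_top and die_green below 0.03 m) or ((value of joint lock_q above 0.4 rad or value of joint lock_q below -0.4 rad) and horizontal distance between lock_q_top and die_green below 0.03 m)).
It fails at once if the jar or the weight is moved more than 40 mm or tipped over (distance of any of jar, weight from where it was at the start of the episode above 0.04 m or angle between any of jar, weight's own z axis and vertical above 0.5 rad).
It fails at once if the red die is dropped or slammed onto the slab or nest (over 80 N) (contact force between die_red and bed above 80 N).
It also fails if it takes over 72 s, if anything falls off the work surface, if the arm or the gripper's body presses on something with over 40 N, if the wrist force passes 120 N, or if a joint passes its speed limit or range.

## Working session

There is one attempt and no reset: what is moved stays moved. The work goes in short steps, Python scripts to look and compute and a tool call to move; the robot and the scene stay as the last step left them, time stands still between calls to the robot, and variables do not carry over. Pictures are saved under pics/ and viewed, at most 10 in all, crops included, and the job is handed in when it is done.

Besides the shell and the picture viewer there is one more tool, called after "Call:" by a JSON object that holds its "fn" and its "kwargs". play_rows: Moves the arm, as the interface text tells. Its arguments: {"type":"object","properties":{"plan":{"type":"array"},"force":{"type":"number"}},"required":["plan"]}

```bash
ls; mkdir -p pics; cat > h.py <<'E'
import numpy as np, cv2
from rig import bot
def cloud(im):
    K=np.array(im["intrinsics"],float);k1=float(im["k1"]);z=im["range_z"].astype(float)
    h,w=z.shape;u,v=np.meshgrid(np.arange(w),np.arange(h))
    p=np.stack([u,v],-1).reshape(-1,1,2).astype(float)
    n=cv2.undistortPoints(p,K,np.array([k1,0,0,0.]),None,None).reshape(h,w,2)
    P=np.dstack([n[...,0]*z,n[...,1]*z,z])
    R,_=cv2.Rodrigues(np.array(im["rvec"],float));t=np.array(im["tvec"],float).ravel()
    W=(P-t)@R
    W[z==0]=np.nan
    return W
def proj(im,X):
    p,_=cv2.projectPoints(np.array(X,float).reshape(-1,1,3),np.array(im["rvec"],float),np.array(im["tvec"],float),np.array(im["intrinsics"],float),np.array([float(im["k1"]),0,0,0]))
    return p.reshape(-1,2)
def save(name,img,s=1):
    cv2.imwrite("pics/"+name,cv2.resize(img[...,::-1],None,fx=s,fy=s,interpolation=cv2.INTER_CUBIC))
E
python3 - <<'E'
from h import *
o=bot.get_obs();print(o,bot.hold_point_z)
for n in("scene","top"):
    im=bot.get_image(n);save(n+"0.png",im["img"]);np.save(n+"0.npy",np.dstack([cloud(im),im["img"]]))
    R,_=cv2.Rodrigues(np.array(im["rvec"]));print(n,-R.T@np.array(im["tvec"]).ravel(),R[2],im["k1"],im["intrinsics"])
E
```

```text
pics
{'time': 0.0, 'q': array([-7.25643441e+01,  2.83169875e+01,  7.71279095e+01, -2.31780762e-03,
        7.46272391e+01, -5.47118843e+00]), 'dq': array([ 0.01919951,  0.00899197, -0.07309966,  0.00380233,  0.04124145,
       -0.13260674]), 'effort': array([-1.34082260e-03, -8.78811121e+01, -3.81854260e+01,  7.05122924e-02,
        5.34282834e-02, -1.76014128e-04]), 'eef_pos': array([ 0.24313575, -0.57530042,  0.17511086]), 'ee_rot': array([[ 9.21134749e-01,  3.89243629e-01, -4.14457648e-04],
       [ 3.89243842e-01, -9.21133984e-01,  1.18947884e-03],
       [ 8.12260356e-05, -1.25699538e-03, -9.99999207e-01]]), 'contact_force': array([ 0.09749336,  0.45892535, -0.60850381]), 'torque': array([0.03640211, 0.05564032, 0.02597685]), 'grasp_force': 0.0, 'width': 0.9983056503826926} 0.0188
scene [1.06811063 0.54082278 0.73423661] [-0.57486998 -0.5420307  -0.61296593] 0.02600442064875743 [[386.57734192   0.         321.28421753]
 [  0.         386.57734192 208.88187125]
 [  0.           0.           1.        ]]
top [0.47535835 0.05379567 1.15361521] [ 0.05836573 -0.03660624 -0.99762389] 0.002388829367943815 [[391.03190625   0.         320.29290243]
 [  0.         391.03190625 203.39637248]
 [  0.           0.           1.        ]]
```

View pics/scene0.png

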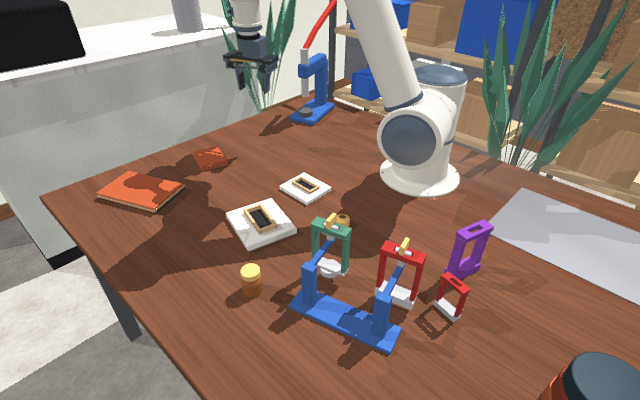

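View pics/top0.png

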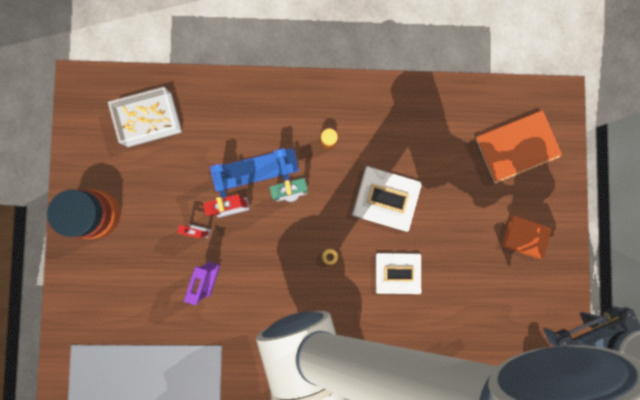

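Scene view: rack at (345,320) with the green die at (330,245) and the red die at (400,270). A small red stirrup is at (452,297) and a purple one at (472,250). The large slab is at (260,222), the small one at (305,187), the jar at (250,280) and the brass weight at (342,220).
Top view: hanging red die (226,205), small red decoy (193,231), purple (201,285), green (289,190), large slab (388,198), small slab (398,273), jar (329,137), weight (330,257).
Candidates for the red die are the hanging (226,205) and the small one (193,231). I choose the hanging one. For the bed I choose the slab at (388,198).

```bash
cat > m.py <<'E'
from h import *
def fit(S,lo,hi,col):
    pass
def load(n):
    D=np.load(n+"0.npy");return D[...,:3],D[...,3:].astype(np.uint8)
def rect(p):
    r=cv2.minAreaRect(p[:,:2].astype(np.float32));return np.round(r[0],4),np.round(r[1],4),round(r[2],1),len(p)
for n in("scene","top"):
    W,I=load(n);H=cv2.cvtColor(I,cv2.COLOR_RGB2HSV);h,s,v=[H[...,i].astype(int) for i in range(3)]
    z=W[...,2];print(n)
    box=lambda a:(slice(a[1],a[3]),slice(a[0],a[2]))
    M={"scene":dict(red=(370,235,430,312),green=(305,212,358,280),bed=(222,195,300,252),bed2=(275,170,335,205),jar=(235,258,268,300),weight=(328,208,355,232),sred=(430,268,475,325),rack=(285,250,410,355)),
       "top":dict(red=(200,185,252,222),green=(265,172,312,205),bed=(350,162,425,235),bed2=(370,248,425,298),jar=(315,122,345,152),weight=(318,245,342,268),sred=(172,210,215,242),rack=(205,140,305,200))}[n]
    def pr(k,cond,name=""):
        m=np.zeros(z.shape,bool);m[box(M[k])]=True;m&=cond&np.isfinite(z)
        p=W[m]
        if len(p)>4: print(k,name,rect(p),"z",np.round(np.percentile(p[:,2],[2,50,98]),4),"med",np.round(np.median(p,0),4))
    red=((h<6)|(h>174))&(s>150);gr=(h>60)&(h<95)&(s>70);br=(h>15)&(h<32)&(s>100);bl=(h>100)&(h<120)&(s>120)
    pr("red",red&(z>.15),"bridge top");pr("green",gr&(z>.15),"bridge top")
    pr("red",br&(z>.185),"lock top");pr("green",br&(z>.185),"lock top")
    pr("rack",bl&(z<.03),"base");pr("rack",bl&(z>.11)&(z<.2),"arms")
    pr("bed",(z>.014)&(z<.026)&(s<70),"slab");pr("bed",(z>.028)&(z<.042),"frame")
    pr("bed2",(z>.005)&(z<.026)&(s<70),"slab")
    pr("jar",(z>.055),"top");pr("weight",(z>.02),"top");pr("sred",red&(z>.05),"top")
E
python3 m.py
python3 - <<'E'
from h import *
im=np.load("scene0.npy")[...,3:].astype(np.uint8)
save("crop1.png",im[200:345,280:480],4)
E
```

```text
scene
red bridge top (array([0.5262, 0.2646]), array([0.0367, 0.0906]), 14.0, 572) z [0.1531 0.1714 0.1742] med [0.5324 0.2733 0.1714]
green bridge top (array([0.5715, 0.1016]), array([0.0323, 0.0896]), 15.6, 419) z [0.1524 0.171  0.174 ] med [0.5771 0.1142 0.171 ]
red lock top (array([0.5256, 0.2646]), array([0.0355, 0.0098]), 14.1, 53) z [0.1854 0.1944 0.1991] med [0.536  0.2673 0.1944]
green lock top (array([0.5712, 0.1016]), array([0.0334, 0.011 ]), 14.3, 58) z [0.1857 0.194  0.1992] med [0.5755 0.1044 0.194 ]
rack base (array([0.6131, 0.1973]), array([0.1303, 0.2536]), 15.4, 2619) z [0.0062 0.012  0.0231] med [0.643  0.2184 0.012 ]
rack arms (array([0.6149, 0.1974]), array([0.1049, 0.1997]), 20.7, 743) z [0.1116 0.1317 0.1349] med [0.6289 0.2743 0.1317]
bed slab (array([ 0.5203, -0.1704]), array([0.174 , 0.2324]), 74.8, 1643) z [0.0155 0.0217 0.0245] med [ 0.5718 -0.169   0.0217]
bed frame (array([ 0.5589, -0.1832]), array([0.1206, 0.0584]), 74.4, 297) z [0.0284 0.0352 0.0384] med [ 0.5615 -0.1758  0.0352]
bed2 slab (array([ 0.3828, -0.2161]), array([0.1322, 0.1959]), 89.7, 711)
[... 1265 characters left out ...]
.5, 2465) z [0.0164 0.0208 0.025 ] med [ 0.5598 -0.1808  0.0208]
bed frame (array([ 0.5427, -0.1786]), array([0.1148, 0.094 ]), 75.0, 327) z [0.0282 0.0347 0.0393] med [ 0.5586 -0.1838  0.0347]
bed2 slab (array([ 0.3428, -0.22  ]), array([0.1156, 0.1361]), 0.8, 1504) z [0.0092 0.0161 0.0215] med [ 0.3431 -0.2174  0.0161]
jar top (array([ 0.7275, -0.0063]), array([0.0432, 0.0421]), 2.9, 209) z [0.0598 0.0707 0.0744] med [ 0.7258 -0.0072  0.0707]
weight top (array([ 0.3889, -0.0181]), array([0.0375, 0.0406]), 0.5, 102) z [0.0204 0.0235 0.0285] med [ 0.3903 -0.0154  0.0235]
sred top (array([0.4709, 0.3312]), array([0.051 , 0.1233]), 24.2, 199) z [0.0587 0.1002 0.1742] med [0.4594 0.3421 0.1002]
```

View pics/crop1.png

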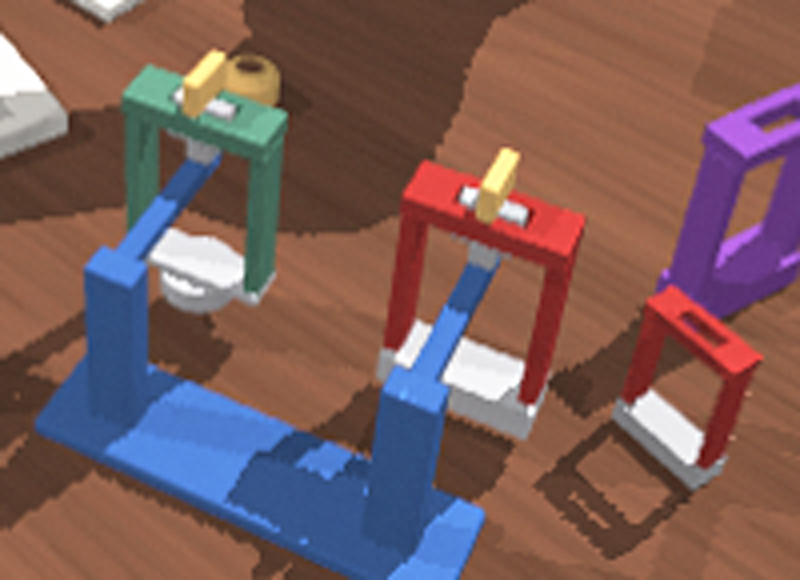

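The crop confirms it: the larger red die hangs on the +y post, locked, with its bar across the slot. The green die hangs on the other post. The posts measure 169.4 mm apart (170 given), the bridge top z is 171 and the slab is 170×150, so all of these agree.

```bash
cat > go.py <<'E'
import sys
from h import *
# usage: go.py x y z ang [x y z ang ...]; each from the previous pose (first: measured)
o=bot.get_obs();R=np.array(o["ee_rot"]);p=np.array(o["eef_pos"])
print("t",round(o["time"],2),"p",p.round(4),"ang",round(np.degrees(np.arctan2(R[1,1],R[0,1])),2),"tilt",R[:2,2].round(4),"q6",o["q"][5].round(1),"F",np.round(o["contact_force"],1),"T",np.round(o["torque"],2),"w",round(o["width"]*91,1),"g",round(o["grasp_force"],1))
a=[float(v) for v in sys.argv[1:]]
for i in range(0,len(a),4):
    t=np.array(a[i:i+3]);A=np.radians(a[i+3]);y=np.array([np.cos(A),np.sin(A),0]);z=np.array([0,0,-1.]);T=np.column_stack([np.cross(y,z),y,z])
    d=R.T@(t-p);w,_=cv2.Rodrigues(R.T@T);print("xyz",d.round(4),"w",(np.degrees(w.ravel())/5).round(2));p,R=t,T
E
python3 go.py .40 -.30 .30 -12 .47 0 .30 43 .5256 .2634 .30 98
```

```text
t 0.1 p [ 0.2432 -0.5754  0.1752] ang -67.09 tilt [-0.0003  0.001 ] q6 -5.5 F [ 0.3  0.4 -0.4] T [ 0.01 -0.02 -0.  ] w 91.1 g 0.0
xyz [ 0.2517 -0.1927 -0.1246] w [-1.000e-02 -1.000e-02 -1.102e+01]
xyz [0.308  0.0061 0.    ] w [  0.   0. -11.]
xyz [0.1547 0.2203 0.    ] w [  0.   0. -11.]
```

Call:
{"fn": "play_rows", "kwargs": {"plan": [{"x": 0.03, "y": -0.024, "z": -0.04, "wz": -1.4, "hand": 1}, {"x": 0.06, "y": -0.047, "z": -0.07, "wz": -2.8, "hand": 1}, {"x": 0.09, "y": -0.07, "z": -0.09, "wz": -4.1, "hand": 1}, {"x": 0.12, "y": -0.095, "z": -0.105, "wz": -5.5, "hand": 1}, {"x": 0.155, "y": -0.12, "z": -0.115, "wz": -6.9, "hand": 1}, {"x": 0.19, "y": -0.145, "z": -0.122, "wz": -8.2, "hand": 1}, {"x": 0.22, "y": -0.17, "z": -0.125, "wz": -9.6, "hand": 1}, {"x": 0.252, "y": -0.193, "z": -0.125, "wz": -11, "hand": 1}]}}

```text
$.plan[0]: bad value
```

```bash
python3 go.py .47 0 .30 43
```

```text
t 0.1 p [ 0.2432 -0.5754  0.1752] ang -67.09 tilt [-0.0003  0.001 ] q6 -5.5 F [ 0.3  0.4 -0.4] T [ 0.01 -0.02 -0.  ] w 91.1 g 0.0
xyz [ 0.4329 -0.4418 -0.1243] w [-1.000e-02 -1.000e-02 -2.202e+01]
```

Call:
{"fn": "play_rows", "kwargs": {"plan": [{"wx": 0, "wy": 0, "x": 0.03, "y": -0.024, "z": -0.04, "wz": -1.4, "hand": 1}, {"wx": 0, "wy": 0, "x": 0.06, "y": -0.047, "z": -0.07, "wz": -2.8, "hand": 1}, {"wx": 0, "wy": 0, "x": 0.09, "y": -0.07, "z": -0.09, "wz": -4.1, "hand": 1}, {"wx": 0, "wy": 0, "x": 0.12, "y": -0.095, "z": -0.105, "wz": -5.5, "hand": 1}, {"wx": 0, "wy": 0, "x": 0.155, "y": -0.12, "z": -0.115, "wz": -6.9, "hand": 1}, {"wx": 0, "wy": 0, "x": 0.19, "y": -0.145, "z": -0.122, "wz": -8.2, "hand": 1}, {"wx": 0, "wy": 0, "x": 0.22, "y": -0.17, "z": -0.125, "wz": -9.6, "hand": 1}, {"wx": 0, "wy": 0, "x": 0.252, "y": -0.193, "z": -0.125, "wz": -11, "hand": 1}]}}

```text
time: 0.77
eef_pos: [0.3908, -0.3153, 0.3007]
ee_rot: [[0.204, 0.979, 0.001], [0.979, -0.204, -0.001], [-0.001, 0.001, -1.0]]
contact_force: [1.3, -1.4, -0.2]
width: 1.0
grasp_force: 0.0
```

```bash
python3 go.py .47 0 .30 43
```

```text
t 0.77 p [ 0.3908 -0.3153  0.3007] ang -11.77 tilt [ 0.0008 -0.0008] q6 -33.9 F [ 1.3 -1.4 -0.2] T [-0.02 -0.11  0.01] w 91.0 g 0.0
xyz [0.3249 0.0132 0.0005] w [ 1.000e-02  1.000e-02 -1.095e+01]
```

Call:
{"fn": "play_rows", "kwargs": {"plan": [{"wx": 0, "wy": 0, "x": 0.04, "y": 0.001, "z": 0, "wz": -1.4, "hand": 1}, {"wx": 0, "wy": 0, "x": 0.08, "y": 0.002, "z": 0, "wz": -2.8, "hand": 1}, {"wx": 0, "wy": 0, "x": 0.12, "y": 0.003, "z": 0, "wz": -4.1, "hand": 1}, {"wx": 0, "wy": 0, "x": 0.16, "y": 0.004, "z": 0, "wz": -5.5, "hand": 1}, {"wx": 0, "wy": 0, "x": 0.2, "y": 0.005, "z": 0, "wz": -6.9, "hand": 1}, {"wx": 0, "wy": 0, "x": 0.24, "y": 0.006, "z": 0, "wz": -8.2, "hand": 1}, {"wx": 0, "wy": 0, "x": 0.28, "y": 0.006, "z": 0, "wz": -9.6, "hand": 1}, {"wx": 0, "wy": 0, "x": 0.315, "y": 0.006, "z": 0, "wz": -11, "hand": 1}]}}

```text
time: 1.43
eef_pos: [0.4619, -0.0078, 0.2997]
ee_rot: [[-0.685, 0.728, -0.0], [0.728, 0.685, 0.0], [0.0, 0.0, -1.0]]
contact_force: [0.2, -0.3, 0.1]
width: 0.999
grasp_force: 0.0
```

```bash
python3 go.py .5256 .2634 .30 98
```

```text
t 1.43 p [ 0.4619 -0.0078  0.2997] ang 43.27 tilt [-0.0002  0.0003] q6 -51.7 F [ 0.2 -0.3  0.1] T [ 0.04 -0.14  0.02] w 90.9 g 0.0
xyz [ 1.538e-01  2.323e-01 -2.000e-04] w [  0.    -0.   -10.95]
```

Call:
{"fn": "play_rows", "kwargs": {"plan": [{"wx": 0, "wy": 0, "x": 0.022, "y": 0.033, "z": 0, "wz": -1.4, "hand": 1}, {"wx": 0, "wy": 0, "x": 0.044, "y": 0.066, "z": 0, "wz": -2.8, "hand": 1}, {"wx": 0, "wy": 0, "x": 0.066, "y": 0.1, "z": 0, "wz": -4.1, "hand": 1}, {"wx": 0, "wy": 0, "x": 0.088, "y": 0.133, "z": 0, "wz": -5.5, "hand": 1}, {"wx": 0, "wy": 0, "x": 0.11, "y": 0.166, "z": 0, "wz": -6.9, "hand": 1}, {"wx": 0, "wy": 0, "x": 0.132, "y": 0.195, "z": 0, "wz": -8.2, "hand": 1}, {"wx": 0, "wy": 0, "x": 0.15, "y": 0.22, "z": 0, "wz": -9.6, "hand": 1}, {"wx": 0, "wy": 0, "x": 0.153, "y": 0.227, "z": 0, "wz": -11, "hand": 1}]}}

```text
time: 2.1
eef_pos: [0.524, 0.2606, 0.299]
ee_rot: [[-0.989, -0.146, -0.001], [-0.146, 0.989, 0.001], [0.001, 0.001, -1.0]]
contact_force: [-1.1, -0.2, -0.4]
width: 1.001
grasp_force: 0.0
```

Call:
{"fn": "play_rows", "kwargs": {"plan": [{"wx": 0, "wy": 0, "x": 0, "y": 0, "z": 0, "wz": -1.4, "hand": 0}, {"wx": 0, "wy": 0, "x": 0, "y": 0, "z": 0, "wz": -1.4, "hand": 0}, {"wx": 0, "wy": 0, "x": 0, "y": 0, "z": 0, "wz": -1.4, "hand": 0}, {"wx": 0, "wy": 0, "x": 0, "y": 0, "z": 0, "wz": -1.4, "hand": 0}]}}

```text
time: 2.43
eef_pos: [0.5241, 0.256, 0.2997]
ee_rot: [[-0.968, -0.252, -0.0], [-0.252, 0.968, -0.0], [0.0, -0.0, -1.0]]
contact_force: [-0.6, 0.8, -0.2]
width: 0.743
grasp_force: 0.0
```

```bash
python3 go.py .5256 .2634 .30 105.4
python3 - <<'E'
from h import *
a=np.load("scene0.npy")
im=bot.get_image("scene");save("s2.png",im["img"][150:330,300:480],4)
E
```

```text
t 2.43 p [0.5241 0.256  0.2997] ang 104.62 tilt [-0.0003 -0.0001] q6 -84.5 F [-0.6  0.8 -0.2] T [ 0.14 -0.17  0.01] w 67.6 g 0.0
xyz [-0.0034  0.0068 -0.0003] w [-0.   -0.   -0.16]
```

View pics/s2.png

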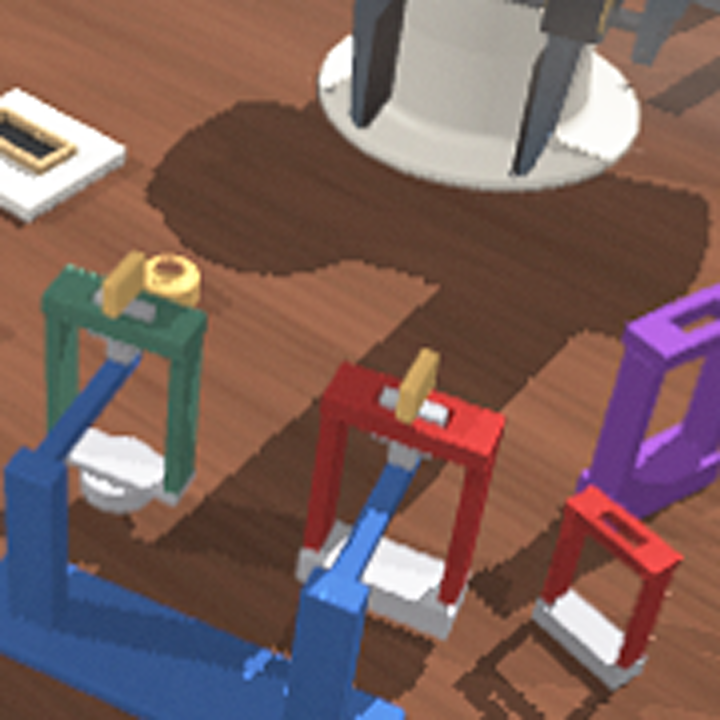

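Scene crop: the fingers hang above the red lock, one either side (tips at crop (365,120) and (525,170)). The bar at (418,385) is still locked. Next I centre and lower.

Call:
{"fn": "play_rows", "kwargs": {"plan": [{"wx": 0, "wy": 0, "x": -0.0034, "y": 0.0068, "z": 0, "wz": -0.15, "hand": 0}, {"wx": 0, "wy": 0, "x": -0.0034, "y": 0.0068, "z": 0, "wz": -0.15, "hand": 0}, {"wx": 0, "wy": 0, "x": -0.0034, "y": 0.0068, "z": 0.03, "wz": -0.15, "hand": 0}, {"wx": 0, "wy": 0, "x": -0.0034, "y": 0.0068, "z": 0.055, "wz": -0.15, "hand": 0}, {"wx": 0, "wy": 0, "x": -0.0034, "y": 0.0068, "z": 0.075, "wz": -0.15, "hand": 0}, {"wx": 0, "wy": 0, "x": -0.0034, "y": 0.0068, "z": 0.085, "wz": -0.15, "hand": 0}, {"wx": 0, "wy": 0, "x": -0.0034, "y": 0.0068, "z": 0.085, "wz": -0.15, "hand": 0}, {"wx": 0, "wy": 0, "x": -0.0034, "y": 0.0068, "z": 0.085, "wz": -0.15, "hand": 0}]}}

```text
time: 3.15
eef_pos: [0.5259, 0.2639, 0.2153]
ee_rot: [[-0.963, -0.269, 0.0], [-0.269, 0.963, 0.0], [-0.0, 0.0, -1.0]]
contact_force: [-0.3, 0.8, 0.5]
width: 0.5
grasp_force: 0.0
```

```bash
python3 go.py .5256 .2634 .179 105.4
```

```text
t 3.15 p [0.5259 0.2639 0.2153] ang 105.63 tilt [0. 0.] q6 -84.8 F [-0.3  0.8  0.5] T [ 0.14 -0.12  0.02] w 45.5 g 0.0
xyz [ 0.0005 -0.0004  0.0363] w [0.   0.   0.05]
```

Call:
{"fn": "play_rows", "kwargs": {"plan": [{"wx": 0, "wy": 0, "x": 0, "y": 0, "z": 0.02, "wz": 0, "hand": 0}, {"wx": 0, "wy": 0, "x": 0, "y": 0, "z": 0.03, "wz": 0, "hand": 0}, {"wx": 0, "wy": 0, "x": 0, "y": 0, "z": 0.036, "wz": 0, "hand": 0}, {"wx": 0, "wy": 0, "x": 0, "y": 0, "z": 0.036, "wz": 0, "hand": -0.4}, {"wx": 0, "wy": 0, "x": 0, "y": 0, "z": 0.036, "wz": 0, "hand": -1}, {"wx": 0, "wy": 0, "x": 0, "y": 0, "z": 0.036, "wz": 0, "hand": -1}, {"wx": 0, "wy": 0, "x": 0, "y": 0, "z": 0.036, "wz": 0, "hand": -1}, {"wx": 0, "wy": 0, "x": 0, "y": 0, "z": 0.036, "wz": 0, "hand": -1}], "force": 12}}

```text
time: 3.82
eef_pos: [0.526, 0.264, 0.1794]
ee_rot: [[-0.963, -0.27, 0.001], [-0.27, 0.963, 0.0], [-0.001, 0.0, -1.0]]
contact_force: [0.2, 0.1, 0.4]
width: 0.169
grasp_force: 0.0
```

Call:
{"fn": "play_rows", "kwargs": {"plan": [{"wx": 0, "wy": 0, "x": 0, "y": 0, "z": 0, "wz": 0, "hand": -1}, {"wx": 0, "wy": 0, "x": 0, "y": 0, "z": 0, "wz": 0, "hand": -1}, {"wx": 0, "wy": 0, "x": 0, "y": 0, "z": 0, "wz": 0, "hand": -1}]}}

```text
time: 4.07
eef_pos: [0.5257, 0.2639, 0.1789]
ee_rot: [[-0.963, -0.27, 0.0], [-0.27, 0.963, 0.0], [-0.0, 0.0, -1.0]]
contact_force: [-0.3, 0.7, -0.4]
width: 0.004
grasp_force: 0.0
```

```bash
python3 go.py .5256 .2634 .179 105.4
```

```text
t 4.07 p [0.5257 0.2639 0.1789] ang 105.66 tilt [0.0001 0.    ] q6 -84.8 F [-0.3  0.7 -0.4] T [ 0.14 -0.12 -0.01] w 0.4 g 0.0
xyz [ 0.0003 -0.0004 -0.0001] w [0.   0.   0.05]
```

```bash
python3 - <<'E'
from h import *
print(bot.get_obs()["q"].round(1))
im=bot.get_image("scene");W=cloud(im);a=im["img"][190:310,330:480]
t=bot.get_image("top");b=t["img"][150:240,190:310]
c=np.vstack([cv2.resize(a,(700,560))[:330],cv2.resize(b,(360,270))[:, :].copy() if 0 else cv2.copyMakeBorder(cv2.resize(b,(360,270)),0,0,0,340,cv2.BORDER_CONSTANT)])
save("s3.png",c); print(proj(im,[.5257,.2639,.179]),proj(t,[.5257,.2639,.179]))
E
```

```text
[ 20.8  25.1  82.2  -0.   72.6 -84.8]
[[403.27014387 248.38178313]] [[220.95084828 204.26403627]]
```

View pics/s3.png

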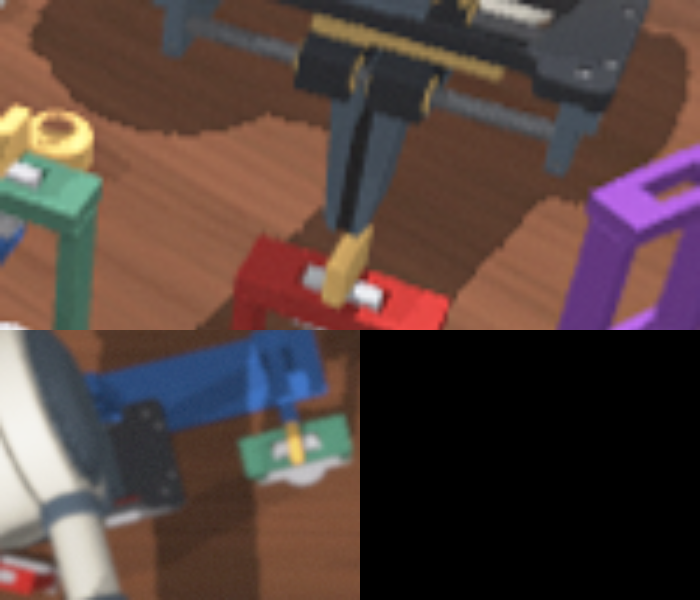

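Picture: the closed finger tips (crop (345,225), scene ≈(404,238)) stop at the bar's top edge instead of straddling it, though the reported TCP projects to (403,248). I'll measure the tips in the depth cloud.

```bash
python3 - <<'E'
from h import *
im=bot.get_image("scene");W=cloud(im);H=cv2.cvtColor(im["img"],cv2.COLOR_RGB2HSV)
for r in range(212,256,3):
    print(r,[ (c,W[r,c].round(3).tolist(),H[r,c].tolist()) for c in (401,404,407)])
E
```

```text
212 [(401, [0.545, 0.255, 0.281], [103, 67, 88]), (404, [0.544, 0.261, 0.284], [107, 58, 79]), (407, [0.535, 0.262, 0.28], [103, 53, 77])]
215 [(401, [0.547, 0.257, 0.276], [106, 62, 87]), (404, [0.545, 0.262, 0.278], [107, 55, 84]), (407, [0.536, 0.264, 0.274], [150, 13, 38])]
218 [(401, [0.545, 0.257, 0.267], [103, 67, 87]), (404, [0.543, 0.262, 0.269], [107, 53, 87]), (407, [0.543, 0.269, 0.273], [150, 14, 36])]
221 [(401, [0.545, 0.258, 0.261], [105, 65, 86]), (404, [0.544, 0.264, 0.264], [107, 59, 86]), (407, [0.542, 0.269, 0.265], [60, 7, 35])]
224 [(401, [0.542, 0.258, 0.252], [104, 64, 84]), (404, [0.542, 0.264, 0.255], [111, 40, 63]), (407, [0.541, 0.27, 0.258], [114, 32, 40])]
227 [(401, [0.545, 0.26, 0.247], [104, 58, 84]), (404, [0.542, 0.265, 0.248], [150, 13, 38]), (407, [0.539, 0.27, 0.249], [105, 31, 50])]
230 [(401, [0.544, 0.261, 0.239], [105, 63, 89]), (404, [0.541, 0.266, 0.241], [165, 15, 35]), (407, [0.541, 0.272, 0.244], [107, 54, 85])]
233 [(401, [0.544, 0.262, 0.232], [105, 64, 88]), (404, [0.541, 0.267, 0.233], [0, 0, 34]), (407, [0.542, 0.274, 0.238], [106,
[... 291 characters left out ...]
01, [0.334, 0.156, 0.001], [11, 124, 97]), (404, [0.528, 0.264, 0.199], [19, 132, 206]), (407, [0.523, 0.268, 0.198], [19, 131, 175])]
245 [(401, [0.54, 0.265, 0.199], [19, 131, 198]), (404, [0.536, 0.269, 0.199], [18, 133, 200]), (407, [0.522, 0.269, 0.189], [19, 131, 154])]
248 [(401, [0.542, 0.267, 0.194], [19, 133, 178]), (404, [0.54, 0.272, 0.195], [18, 128, 165]), (407, [0.515, 0.266, 0.174], [9, 158, 129])]
251 [(401, [0.541, 0.268, 0.184], [19, 134, 179]), (404, [0.535, 0.271, 0.183], [19, 133, 149]), (407, [0.522, 0.271, 0.174], [138, 6, 231])]
254 [(401, [0.541, 0.269, 0.177], [20, 130, 184]), (404, [0.534, 0.272, 0.174], [3, 71, 125]), (407, [0.527, 0.275, 0.171], [104, 15, 188])]
```

```bash
python3 - <<'E'
from h import *
im=bot.get_image("scene")
for z in (.30,.32,.34):
  for s in (-1,1):
    print("s2",z,proj(im,[.5241+s*.036*-.252,.256+s*.036*.968,z]).round(0))
for z in (.175,.195,.215): print("s0",z,proj(im,np.array([[.2431+s*.046*.389,-.5753-s*.046*.921,z] for s in(-1,1)])).round(0).tolist())
E
```

```text
s2 0.3 [[391. 194.]]
s2 0.3 [[428. 205.]]
s2 0.32 [[392. 185.]]
s2 0.32 [[430. 196.]]
s2 0.34 [[394. 177.]]
s2 0.34 [[432. 187.]]
s0 0.175 [[266.0, 102.0], [244.0, 99.0]]
s0 0.195 [[266.0, 97.0], [243.0, 93.0]]
s0 0.215 [[265.0, 92.0], [243.0, 88.0]]
```

```bash
python3 - <<'E'
from h import *
D=np.load("scene0.npy");W=D[...,:3]
save("s0c.png",D[40:110,205:300,3:].astype(np.uint8),6)
for c in range(232,272,3):
    q=[(r,W[r,c].round(3).tolist()) for r in range(60,110) if np.isfinite(W[r,c,0]) and abs(W[r,c,1]+.575)<.1 and W[r,c,2]>.1 ]
    print(c,q[-1] if q else None)
E
```

```text
232 (68, [0.301, -0.608, 0.298])
235 (74, [0.282, -0.624, 0.269])
238 (88, [0.284, -0.615, 0.222])
241 (89, [0.275, -0.609, 0.217])
244 (87, [0.254, -0.619, 0.216])
247 (67, [0.274, -0.559, 0.306])
250 (68, [0.27, -0.549, 0.304])
253 (68, [0.261, -0.544, 0.303])
256 (68, [0.261, -0.528, 0.307])
259 (69, [0.253, -0.522, 0.303])
262 (72, [0.253, -0.508, 0.296])
265 (93, [0.241, -0.517, 0.218])
268 (91, [0.219, -0.526, 0.217])
271 (72, [0.225, -0.495, 0.293])
```

In both pictures the real finger tips lie about 39 mm above the reported TCP along the tool axis (.218 against .179 now, .217 against .175 at the start), while x and y agree. I'll aim 39 mm lower in reported z. Open, lower, close.

Call:
{"fn": "play_rows", "kwargs": {"plan": [{"wx": 0, "wy": 0, "x": 0, "y": 0, "z": 0, "wz": 0, "hand": -0.2}, {"wx": 0, "wy": 0, "x": 0, "y": 0, "z": 0, "wz": 0, "hand": -0.2}, {"wx": 0, "wy": 0, "x": 0, "y": 0, "z": 0, "wz": 0, "hand": -0.2}, {"wx": 0, "wy": 0, "x": 0, "y": 0, "z": 0, "wz": 0, "hand": -0.2}, {"wx": 0, "wy": 0, "x": 0, "y": 0, "z": 0, "wz": 0, "hand": -0.2}]}}

```text
time: 4.68
eef_pos: [0.5257, 0.2638, 0.1788]
ee_rot: [[-0.963, -0.27, -0.0], [-0.27, 0.963, -0.0], [0.0, -0.0, -1.0]]
contact_force: [0.0, -0.1, -0.3]
width: 0.34
grasp_force: 0.0
```

Call:
{"fn": "play_rows", "kwargs": {"plan": [{"wx": 0, "wy": 0, "x": 0, "y": 0, "z": 0.01, "wz": 0, "hand": -0.2}, {"wx": 0, "wy": 0, "x": 0, "y": 0, "z": 0.02, "wz": 0, "hand": -0.2}, {"wx": 0, "wy": 0, "x": 0, "y": 0, "z": 0.03, "wz": 0, "hand": -0.2}, {"wx": 0, "wy": 0, "x": 0, "y": 0, "z": 0.037, "wz": 0, "hand": -0.2}, {"wx": 0, "wy": 0, "x": 0, "y": 0, "z": 0.037, "wz": 0, "hand": -1}, {"wx": 0, "wy": 0, "x": 0, "y": 0, "z": 0.037, "wz": 0, "hand": -1}, {"wx": 0, "wy": 0, "x": 0, "y": 0, "z": 0.037, "wz": 0, "hand": -1}, {"wx": 0, "wy": 0, "x": 0, "y": 0, "z": 0.037, "wz": 0, "hand": -1}]}}

```text
time: 5.35
eef_pos: [0.526, 0.264, 0.1422]
ee_rot: [[-0.963, -0.27, 0.001], [-0.27, 0.963, 0.0], [-0.001, 0.0, -1.0]]
contact_force: [0.0, -0.4, 0.0]
width: 0.139
grasp_force: 0.0
```

```bash
python3 go.py
```

```text
t 5.35 p [0.526  0.264  0.1422] ang 105.66 tilt [0.0007 0.0002] q6 -84.8 F [ 0.  -0.4  0. ] T [ 0.1  -0.07 -0.01] w 12.7 g 0.0
```

Call:
{"fn": "play_rows", "kwargs": {"plan": [{"wx": 0, "wy": 0, "x": 0, "y": 0, "z": 0, "wz": 0, "hand": -1}, {"wx": 0, "wy": 0, "x": 0, "y": 0, "z": 0, "wz": 0, "hand": -1}, {"wx": 0, "wy": 0, "x": 0, "y": 0, "z": 0, "wz": 0, "hand": -1}]}}

```text
time: 5.6
eef_pos: [0.5258, 0.2645, 0.1423]
ee_rot: [[-0.963, -0.27, 0.001], [-0.27, 0.963, 0.001], [-0.001, 0.001, -1.0]]
contact_force: [-2.3, 5.0, 1.0]
width: 0.11
grasp_force: 12.0
```

```bash
python3 go.py
```

```text
t 5.6 p [0.5258 0.2645 0.1423] ang 105.66 tilt [0.0005 0.0011] q6 -84.8 F [-2.3  5.   1. ] T [ 1.03  0.23 -0.13] w 10.0 g 12.0
```

Bar gripped (10.0 mm). Feeling clockwise first.

Call:
{"fn": "play_rows", "kwargs": {"plan": [{"wx": 0, "wy": 0, "x": 0, "y": 0.0005, "z": 0, "wz": 0.5, "hand": -1}, {"wx": 0, "wy": 0, "x": 0, "y": 0.0005, "z": 0, "wz": 1, "hand": -1}, {"wx": 0, "wy": 0, "x": 0, "y": 0.0005, "z": 0, "wz": 1.5, "hand": -1}, {"wx": 0, "wy": 0, "x": 0, "y": 0.0005, "z": 0, "wz": 2, "hand": -1}, {"wx": 0, "wy": 0, "x": 0, "y": 0.0005, "z": 0, "wz": 2.2, "hand": -1}, {"wx": 0, "wy": 0, "x": 0, "y": 0.0005, "z": 0, "wz": 2.2, "hand": -1}]}}

```text
time: 6.1
eef_pos: [0.5257, 0.2644, 0.1422]
ee_rot: [[-0.997, -0.081, 0.001], [-0.081, 0.997, 0.0], [-0.001, 0.0, -1.0]]
contact_force: [-1.4, 0.4, 5.5]
width: 0.121
grasp_force: 12.6
```

```bash
python3 go.py
```

```text
t 6.1 p [0.5257 0.2644 0.1422] ang 94.65 tilt [0.0006 0.0001] q6 -73.8 F [-1.4  0.4  5.5] T [0.16 0.17 0.45] w 11.0 g 12.6
```

Blocked: 0.45 N m, and the fingers are pried open to 11 mm. So it opens anticlockwise. Turning back that way.

Call:
{"fn": "play_rows", "kwargs": {"plan": [{"wx": 0, "wy": 0, "x": 0, "y": 0, "z": 0, "wz": -1.2, "hand": -1}, {"wx": 0, "wy": 0, "x": 0, "y": 0, "z": 0, "wz": -2.4, "hand": -1}, {"wx": 0, "wy": 0, "x": 0, "y": 0, "z": 0, "wz": -3.6, "hand": -1}, {"wx": 0, "wy": 0, "x": 0, "y": 0, "z": 0, "wz": -4.8, "hand": -1}, {"wx": 0, "wy": 0, "x": 0, "y": 0, "z": 0, "wz": -5.6, "hand": -1}, {"wx": 0, "wy": 0, "x": 0, "y": 0, "z": 0, "wz": -6, "hand": -1}], "force": 18}}

```text
time: 6.6
eef_pos: [0.5256, 0.2646, 0.1422]
ee_rot: [[-0.819, -0.573, 0.0], [-0.573, 0.819, 0.001], [-0.001, 0.0, -1.0]]
contact_force: [-2.3, 3.2, 5.9]
width: 0.106
grasp_force: 18.0
```

```bash
python3 go.py .5256 .2634 .142 160
```

```text
t 6.6 p [0.5256 0.2646 0.1422] ang 124.99 tilt [0.0004 0.0006] q6 -104.1 F [-2.3  3.2  5.9] T [ 0.64  0.38 -0.16] w 9.7 g 18.0
xyz [ 0.0007 -0.001   0.0002] w [ 0.    0.01 -7.  ]
```

It gives (0.16 N m at 20°), so I continue.

Call:
{"fn": "play_rows", "kwargs": {"plan": [{"wx": 0, "wy": 0, "x": 0, "y": 0, "z": 0, "wz": -1.2, "hand": -1}, {"wx": 0, "wy": 0, "x": 0, "y": 0, "z": 0, "wz": -2.4, "hand": -1}, {"wx": 0, "wy": 0, "x": 0, "y": 0, "z": 0, "wz": -3.6, "hand": -1}, {"wx": 0, "wy": 0, "x": 0, "y": 0, "z": 0, "wz": -4.8, "hand": -1}, {"wx": 0, "wy": 0, "x": 0, "y": 0, "z": 0, "wz": -6, "hand": -1}, {"wx": 0, "wy": 0, "x": 0, "y": 0, "z": 0, "wz": -7.2, "hand": -1}, {"wx": 0, "wy": 0, "x": 0, "y": 0, "z": 0, "wz": -8.4, "hand": -1}, {"wx": 0, "wy": 0, "x": 0, "y": 0, "z": 0, "wz": -9, "hand": -1}]}}

```text
time: 7.27
eef_pos: [0.5253, 0.2648, 0.1422]
ee_rot: [[-0.172, -0.985, -0.0], [-0.985, 0.172, 0.001], [-0.001, 0.0, -1.0]]
contact_force: [-4.8, 4.4, 5.9]
width: 0.111
grasp_force: 18.0
```

```bash
python3 go.py .5256 .2634 .142 194.5
```

```text
t 7.27 p [0.5253 0.2648 0.1422] ang 170.09 tilt [-0.0002  0.001 ] q6 -149.2 F [-4.8  4.4  5.9] T [ 0.95  0.86 -0.11] w 10.1 g 18.0
xyz [ 0.0014 -0.0006  0.0002] w [ 0.    0.01 -4.88]
```

Call:
{"fn": "play_rows", "kwargs": {"plan": [{"wx": 0, "wy": 0, "x": 0, "y": 0, "z": 0, "wz": -1.2, "hand": -1}, {"wx": 0, "wy": 0, "x": 0, "y": 0, "z": 0, "wz": -2.4, "hand": -1}, {"wx": 0, "wy": 0, "x": 0, "y": 0, "z": 0, "wz": -3.6, "hand": -1}, {"wx": 0, "wy": 0, "x": 0, "y": 0, "z": 0, "wz": -4.6, "hand": -1}, {"wx": 0, "wy": 0, "x": 0, "y": 0, "z": 0, "wz": -4.9, "hand": -1}, {"wx": 0, "wy": 0, "x": 0, "y": 0, "z": 0, "wz": -4.9, "hand": -1}, {"wx": 0, "wy": 0, "x": 0, "y": 0, "z": 0, "wz": -4.9, "hand": -1}]}}

```text
time: 7.85
eef_pos: [0.525, 0.2648, 0.1422]
ee_rot: [[0.246, -0.969, -0.001], [-0.969, -0.246, 0.001], [-0.001, 0.0, -1.0]]
contact_force: [-6.2, 4.2, 7.5]
width: 0.107
grasp_force: 18.0
```

```bash
python3 go.py
```

```text
t 7.85 p [0.525  0.2648 0.1422] ang -165.74 tilt [-0.0007  0.0008] q6 -173.4 F [-6.2  4.2  7.5] T [0.92 1.12 0.1 ] w 9.8 g 18.0
```

Turned 88.6° (1.546 rad), so the lock is open. Releasing, rising, and turning back half a turn, because the wrist range demands it at the nest.

Call:
{"fn": "play_rows", "kwargs": {"plan": [{"wx": 0, "wy": 0, "x": 0, "y": 0, "z": 0, "wz": 0, "hand": 0.6}, {"wx": 0, "wy": 0, "x": 0, "y": 0, "z": 0, "wz": 0, "hand": 0.6}, {"wx": 0, "wy": 0, "x": 0, "y": 0, "z": 0, "wz": 0, "hand": 0.6}, {"wx": 0, "wy": 0, "x": 0, "y": 0, "z": 0, "wz": 0, "hand": 0.6}, {"wx": 0, "wy": 0, "x": 0, "y": 0, "z": 0, "wz": 0, "hand": 0.6}, {"wx": 0, "wy": 0, "x": 0, "y": 0, "z": -0.02, "wz": 0, "hand": 0.6}, {"wx": 0, "wy": 0, "x": 0, "y": 0, "z": -0.05, "wz": 0, "hand": 0.6}, {"wx": 0, "wy": 0, "x": 0, "y": 0, "z": -0.09, "wz": 0, "hand": 0.6}]}}

```text
time: 8.52
eef_pos: [0.5241, 0.2637, 0.2307]
ee_rot: [[0.245, -0.97, -0.004], [-0.97, -0.245, -0.002], [0.001, 0.005, -1.0]]
contact_force: [1.0, 0.7, -0.9]
width: 0.664
grasp_force: 0.0
```

Call:
{"fn": "play_rows", "kwargs": {"plan": [{"wx": 0, "wy": 0, "x": 0, "y": 0, "z": 0, "wz": 1.4, "hand": 0.6}, {"wx": 0, "wy": 0, "x": 0, "y": 0, "z": 0, "wz": 2.8, "hand": 0.6}, {"wx": 0, "wy": 0, "x": 0, "y": 0, "z": 0, "wz": 4.2, "hand": 0.6}, {"wx": 0, "wy": 0, "x": 0, "y": 0, "z": 0, "wz": 5.6, "hand": 0.6}, {"wx": 0, "wy": 0, "x": 0, "y": 0, "z": 0, "wz": 7, "hand": 0.6}, {"wx": 0, "wy": 0, "x": 0, "y": 0, "z": 0, "wz": 8.4, "hand": 0.6}, {"wx": 0, "wy": 0, "x": 0, "y": 0, "z": 0, "wz": 9.8, "hand": 0.6}, {"wx": 0, "wy": 0, "x": 0, "y": 0, "z": 0, "wz": 11.2, "hand": 0.6}]}}

```text
time: 9.18
eef_pos: [0.5256, 0.2642, 0.2318]
ee_rot: [[-0.672, -0.741, -0.0], [-0.741, 0.672, -0.0], [0.0, -0.0, -1.0]]
contact_force: [-0.2, 0.0, 0.5]
width: 0.799
grasp_force: 0.0
```

Call:
{"fn": "play_rows", "kwargs": {"plan": [{"wx": 0, "wy": 0, "x": 0, "y": 0, "z": 0, "wz": 1.4, "hand": 0.6}, {"wx": 0, "wy": 0, "x": 0, "y": 0, "z": 0, "wz": 2.8, "hand": 0.6}, {"wx": 0, "wy": 0, "x": 0, "y": 0, "z": 0, "wz": 4.2, "hand": 0.6}, {"wx": 0, "wy": 0, "x": 0, "y": 0, "z": 0, "wz": 5.6, "hand": 0.6}, {"wx": 0, "wy": 0, "x": 0, "y": 0, "z": 0, "wz": 7, "hand": 0.6}, {"wx": 0, "wy": 0, "x": 0, "y": 0, "z": 0, "wz": 8.4, "hand": 0.6}, {"wx": 0, "wy": 0, "x": 0, "y": 0, "z": 0, "wz": 9.8, "hand": 0.6}, {"wx": 0, "wy": 0, "x": 0, "y": 0, "z": 0, "wz": 11.2, "hand": 0.6}]}}

```text
time: 9.85
eef_pos: [0.5256, 0.2642, 0.2317]
ee_rot: [[-0.99, 0.142, -0.0], [0.142, 0.99, -0.0], [0.0, -0.0, -1.0]]
contact_force: [-0.4, 0.3, -1.0]
width: 0.804
grasp_force: 0.0
```

Call:
{"fn": "play_rows", "kwargs": {"plan": [{"wx": 0, "wy": 0, "x": 0, "y": 0, "z": 0, "wz": 1.4, "hand": 0.6}, {"wx": 0, "wy": 0, "x": 0, "y": 0, "z": 0, "wz": 2.8, "hand": 0.6}, {"wx": 0, "wy": 0, "x": 0, "y": 0, "z": 0, "wz": 4.2, "hand": 0.6}, {"wx": 0, "wy": 0, "x": 0, "y": 0, "z": 0, "wz": 5.6, "hand": 0.6}, {"wx": 0, "wy": 0, "x": 0, "y": 0, "z": 0, "wz": 7, "hand": 0.6}, {"wx": 0, "wy": 0, "x": 0, "y": 0, "z": 0, "wz": 8.4, "hand": 0.6}, {"wx": 0, "wy": 0, "x": 0, "y": 0, "z": 0, "wz": 9.8, "hand": 0.6}, {"wx": 0, "wy": 0, "x": 0, "y": 0, "z": 0, "wz": 11.2, "hand": 0.6}]}}

```text
time: 10.52
eef_pos: [0.5256, 0.2642, 0.2318]
ee_rot: [[-0.435, 0.9, -0.0], [0.9, 0.435, -0.0], [-0.0, -0.0, -1.0]]
contact_force: [-0.0, 0.1, 0.7]
width: 0.8
grasp_force: 0.0
```

```bash
python3 go.py .525 .2645 .2 15.4
python3 - <<'E'
from h import *
im=bot.get_image("scene");save("s4.png",im["img"][190:310,330:480],5)
E
```

```text
t 10.52 p [0.5256 0.2642 0.2318] ang 25.81 tilt [-0.     -0.0001] q6 -4.9 F [-0.   0.1  0.7] T [ 0.02 -0.12 -0.04] w 72.8 g 0.0
xyz [ 0.0005 -0.0004  0.0318] w [-0.    0.    2.08]
```

View pics/s4.png

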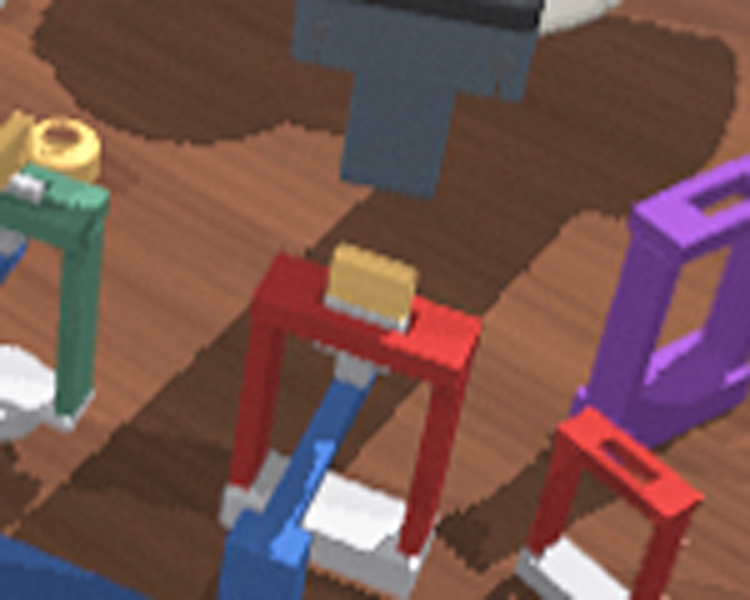

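The lock at crop (372,285) is open, its bar lying along the slot. Next: straighten and descend to the bridge.

Call:
{"fn": "play_rows", "kwargs": {"plan": [{"wx": 0, "wy": 0, "x": 0.0005, "y": -0.0004, "z": 0, "wz": 1, "hand": 0.6}, {"wx": 0, "wy": 0, "x": 0.0005, "y": -0.0004, "z": 0, "wz": 2.08, "hand": 0.6}, {"wx": 0, "wy": 0, "x": 0.0005, "y": -0.0004, "z": 0.02, "wz": 2.08, "hand": 0.6}, {"wx": 0, "wy": 0, "x": 0.0005, "y": -0.0004, "z": 0.05, "wz": 2.08, "hand": 0.6}, {"wx": 0, "wy": 0, "x": 0.0005, "y": -0.0004, "z": 0.075, "wz": 2.08, "hand": 0.6}, {"wx": 0, "wy": 0, "x": 0.0005, "y": -0.0004, "z": 0.09, "wz": 2.08, "hand": 0.6}, {"wx": 0, "wy": 0, "x": 0.0005, "y": -0.0004, "z": 0.095, "wz": 2.08, "hand": 0.6}, {"wx": 0, "wy": 0, "x": 0.0005, "y": -0.0004, "z": 0.095, "wz": 2.08, "hand": 0.6}]}}

```text
time: 11.23
eef_pos: [0.5244, 0.2643, 0.1358]
ee_rot: [[-0.274, 0.962, -0.002], [0.962, 0.274, -0.001], [-0.0, -0.002, -1.0]]
contact_force: [0.2, -0.1, -0.9]
width: 0.805
grasp_force: 0.0
```

```bash
python3 go.py .525 .2645 .106 15.4
```

```text
t 11.23 p [0.5244 0.2643 0.1358] ang 15.87 tilt [-0.002  -0.0008] q6 5.1 F [ 0.2 -0.1 -0.9] T [-0.05 -0.11  0.07] w 73.3 g 0.0
xyz [0.     0.0007 0.0298] w [-0.02  0.    0.09]
```

Call:
{"fn": "play_rows", "kwargs": {"plan": [{"wx": 0, "wy": 0, "x": 0, "y": 0.0003, "z": 0.015, "wz": 0.05, "hand": 0.6}, {"wx": 0, "wy": 0, "x": 0, "y": 0.0003, "z": 0.025, "wz": 0.05, "hand": 0.6}, {"wx": 0, "wy": 0, "x": 0, "y": 0.0003, "z": 0.03, "wz": 0.05, "hand": 0.6}, {"wx": 0, "wy": 0, "x": 0, "y": 0.0003, "z": 0.03, "wz": 0.05, "hand": 0}, {"wx": 0, "wy": 0, "x": 0, "y": 0.0003, "z": 0.03, "wz": 0.05, "hand": -0.3}, {"wx": 0, "wy": 0, "x": 0, "y": 0.0003, "z": 0.03, "wz": 0.05, "hand": -1}, {"wx": 0, "wy": 0, "x": 0, "y": 0.0003, "z": 0.03, "wz": 0.05, "hand": -1}, {"wx": 0, "wy": 0, "x": 0, "y": 0.0003, "z": 0.03, "wz": 0.05, "hand": -1}], "force": 35}}

```text
time: 11.9
eef_pos: [0.5256, 0.2648, 0.1073]
ee_rot: [[-0.267, 0.964, 0.001], [0.964, 0.267, 0.0], [0.0, 0.001, -1.0]]
contact_force: [-0.2, 0.5, 0.3]
width: 0.469
grasp_force: 0.0
```

Call:
{"fn": "play_rows", "kwargs": {"plan": [{"wx": 0, "wy": 0, "x": 0, "y": 0, "z": 0, "wz": 0, "hand": -1}, {"wx": 0, "wy": 0, "x": 0, "y": 0, "z": 0, "wz": 0, "hand": -1}, {"wx": 0, "wy": 0, "x": 0, "y": 0, "z": 0, "wz": 0, "hand": -1}]}}

```text
time: 12.15
eef_pos: [0.5253, 0.2647, 0.1071]
ee_rot: [[-0.267, 0.964, 0.0], [0.964, 0.267, 0.0], [0.0, 0.0, -1.0]]
contact_force: [-0.8, -0.9, 4.7]
width: 0.346
grasp_force: 35.0
```

```bash
python3 go.py .525 .2645 .168 15.4
```

```text
t 12.15 p [0.5253 0.2647 0.1071] ang 15.51 tilt [0.0002 0.0001] q6 5.4 F [-0.8 -0.9  4.7] T [-0.09  0.09  0.01] w 31.5 g 35.0
xyz [-0.0001 -0.0004 -0.0609] w [ 0.   -0.    0.02]
```

Bridge gripped (31.5 mm, 35 N). Lifting 61 mm straight up.

Call:
{"fn": "play_rows", "kwargs": {"plan": [{"wx": 0, "wy": 0, "x": 0, "y": 0, "z": -0.004, "wz": 0, "hand": -1}, {"wx": 0, "wy": 0, "x": 0, "y": 0, "z": -0.012, "wz": 0, "hand": -1}, {"wx": 0, "wy": 0, "x": 0, "y": 0, "z": -0.022, "wz": 0, "hand": -1}, {"wx": 0, "wy": 0, "x": 0, "y": 0, "z": -0.034, "wz": 0, "hand": -1}, {"wx": 0, "wy": 0, "x": 0, "y": 0, "z": -0.046, "wz": 0, "hand": -1}, {"wx": 0, "wy": 0, "x": 0, "y": 0, "z": -0.056, "wz": 0, "hand": -1}, {"wx": 0, "wy": 0, "x": 0, "y": 0, "z": -0.061, "wz": 0, "hand": -1}, {"wx": 0, "wy": 0, "x": 0, "y": 0, "z": -0.061, "wz": 0, "hand": -1}]}}

```text
time: 12.82
eef_pos: [0.526, 0.2649, 0.1693]
ee_rot: [[-0.267, 0.964, 0.002], [0.964, 0.267, 0.001], [0.0, 0.002, -1.0]]
contact_force: [-0.4, 0.3, -6.3]
width: 0.348
grasp_force: 35.0
```

```bash
python3 go.py .419 .2353 .168 15.4
```

```text
t 12.82 p [0.526  0.2649 0.1693] ang 15.51 tilt [0.0021 0.0008] q6 5.4 F [-0.4  0.3 -6.3] T [-0.01 -0.14  0.01] w 31.7 g 35.0
xyz [ 0.     -0.111   0.0011] w [ 0.03 -0.    0.02]
```

Carrying about 0.6 kg. Moving out along the rack's -x (tool -y).

Call:
{"fn": "play_rows", "kwargs": {"plan": [{"wx": 0, "wy": 0, "x": 0, "y": -0.006, "z": 0, "wz": 0, "hand": -1}, {"wx": 0, "wy": 0, "x": 0, "y": -0.02, "z": 0, "wz": 0, "hand": -1}, {"wx": 0, "wy": 0, "x": 0, "y": -0.038, "z": 0, "wz": 0, "hand": -1}, {"wx": 0, "wy": 0, "x": 0, "y": -0.058, "z": 0, "wz": 0, "hand": -1}, {"wx": 0, "wy": 0, "x": 0, "y": -0.078, "z": 0, "wz": 0, "hand": -1}, {"wx": 0, "wy": 0, "x": 0, "y": -0.096, "z": 0, "wz": 0, "hand": -1}, {"wx": 0, "wy": 0, "x": 0, "y": -0.11, "z": 0, "wz": 0, "hand": -1}, {"wx": 0, "wy": 0, "x": 0, "y": -0.115, "z": 0, "wz": 0, "hand": -1}]}}

```text
time: 13.48
eef_pos: [0.4114, 0.233, 0.1671]
ee_rot: [[-0.268, 0.964, -0.003], [0.964, 0.268, -0.001], [-0.0, -0.003, -1.0]]
contact_force: [-0.1, -0.5, -5.9]
width: 0.347
grasp_force: 35.0
```

```bash
python3 go.py .40 0 .20 5 .557 -.184 .20 -15.5
python3 - <<'E'
from h import *
# nest centre from the dark floor and wood frame, both cameras (pictures taken before the arm was near)
for n in("scene","top"):
    D=np.load(n+"0.npy");W=D[...,:3];H=cv2.cvtColor(D[...,3:].astype(np.uint8),cv2.COLOR_RGB2HSV).astype(int)
    z=W[...,2];near=np.hypot(W[...,0]-.559,W[...,1]+.1835)<.07
    m=near&(H[...,2]<90);f=near&(z>.029)&(z<.04)
    for k,mm in(("dark",m),("frame",f)):
        r=cv2.minAreaRect(W[mm][:,:2].astype(np.float32));print(n,k,np.round(r[0],4),np.round(r[1],4),round(r[2],1),np.median(z[mm]).round(4))
E
```

```text
t 13.48 p [0.4114 0.233  0.1671] ang 15.52 tilt [-0.0026 -0.001 ] q6 6.8 F [-0.1 -0.5 -5.9] T [-0.01  0.12 -0.01] w 31.6 g 35.0
xyz [-0.2214 -0.0734 -0.0326] w [-0.03  0.01  2.1 ]
xyz [-0.197   0.1404  0.    ] w [0.  0.  4.1]
scene dark [ 0.5541 -0.1876] [0.0835 0.0414] 68.1 0.0221
scene frame [ 0.5589 -0.1832] [0.1206 0.0584] 74.4 0.0353
top dark [ 0.5616 -0.1842] [0.0919 0.036 ] 75.0 0.0217
top frame [ 0.5598 -0.1832] [0.1148 0.0584] 75.0 0.0348
```

Call:
{"fn": "play_rows", "kwargs": {"plan": [{"wx": 0, "wy": 0, "x": -0.012, "y": -0.004, "z": -0.006, "wz": 0.1, "hand": -1}, {"wx": 0, "wy": 0, "x": -0.036, "y": -0.012, "z": -0.015, "wz": 0.4, "hand": -1}, {"wx": 0, "wy": 0, "x": -0.067, "y": -0.022, "z": -0.025, "wz": 0.7, "hand": -1}, {"wx": 0, "wy": 0, "x": -0.1, "y": -0.033, "z": -0.032, "wz": 1, "hand": -1}, {"wx": 0, "wy": 0, "x": -0.132, "y": -0.044, "z": -0.032, "wz": 1.3, "hand": -1}, {"wx": 0, "wy": 0, "x": -0.164, "y": -0.055, "z": -0.032, "wz": 1.6, "hand": -1}, {"wx": 0, "wy": 0, "x": -0.195, "y": -0.065, "z": -0.032, "wz": 1.9, "hand": -1}, {"wx": 0, "wy": 0, "x": -0.221, "y": -0.073, "z": -0.032, "wz": 2.1, "hand": -1}]}}

```text
time: 14.15
eef_pos: [0.4029, -0.001, 0.1999]
ee_rot: [[-0.085, 0.996, 0.0], [0.996, 0.085, -0.0], [-0.0, 0.0, -1.0]]
contact_force: [1.1, 0.2, -5.1]
width: 0.349
grasp_force: 35.0
```

Call:
{"fn": "play_rows", "kwargs": {"plan": [{"wx": 0, "wy": 0, "x": -0.025, "y": 0.018, "z": 0, "wz": 0.5, "hand": -1}, {"wx": 0, "wy": 0, "x": -0.052, "y": 0.037, "z": 0, "wz": 1, "hand": -1}, {"wx": 0, "wy": 0, "x": -0.08, "y": 0.057, "z": 0, "wz": 1.6, "hand": -1}, {"wx": 0, "wy": 0, "x": -0.11, "y": 0.078, "z": 0, "wz": 2.2, "hand": -1}, {"wx": 0, "wy": 0, "x": -0.14, "y": 0.1, "z": 0, "wz": 2.8, "hand": -1}, {"wx": 0, "wy": 0, "x": -0.168, "y": 0.12, "z": 0, "wz": 3.4, "hand": -1}, {"wx": 0, "wy": 0, "x": -0.188, "y": 0.134, "z": 0, "wz": 3.9, "hand": -1}, {"wx": 0, "wy": 0, "x": -0.197, "y": 0.14, "z": 0, "wz": 4.1, "hand": -1}]}}

```text
time: 14.82
eef_pos: [0.5617, -0.186, 0.1992]
ee_rot: [[0.271, 0.962, 0.001], [0.962, -0.271, -0.001], [-0.001, 0.001, -1.0]]
contact_force: [1.5, -1.0, -5.8]
width: 0.351
grasp_force: 35.0
```

```bash
python3 go.py .559 -.1832 .20 -15.4
```

```text
t 14.82 p [ 0.5617 -0.186   0.1992] ang -15.75 tilt [ 0.0006 -0.0008] q6 -8.3 F [ 1.5 -1.  -5.8] T [-0.23 -0.22 -0.04] w 32.0 g 35.0
xyz [ 0.002  -0.0034 -0.0008] w [ 0.01  0.01 -0.07]
```

Call:
{"fn": "play_rows", "kwargs": {"plan": [{"wx": 0, "wy": 0, "x": 0.002, "y": -0.0034, "z": 0, "wz": -0.07, "hand": -1}, {"wx": 0, "wy": 0, "x": 0.002, "y": -0.0034, "z": 0.01, "wz": -0.07, "hand": -1}, {"wx": 0, "wy": 0, "x": 0.002, "y": -0.0034, "z": 0.025, "wz": -0.07, "hand": -1}, {"wx": 0, "wy": 0, "x": 0.002, "y": -0.0034, "z": 0.037, "wz": -0.07, "hand": -1}, {"wx": 0, "wy": 0, "x": 0.002, "y": -0.0034, "z": 0.045, "wz": -0.07, "hand": -1}, {"wx": 0, "wy": 0, "x": 0.002, "y": -0.0034, "z": 0.045, "wz": -0.07, "hand": -1}, {"wx": 0, "wy": 0, "x": 0.002, "y": -0.0034, "z": 0.045, "wz": -0.07, "hand": -1}]}}

```text
time: 15.4
eef_pos: [0.5566, -0.1792, 0.1546]
ee_rot: [[0.261, 0.965, -0.001], [0.965, -0.261, 0.0], [0.0, -0.001, -1.0]]
contact_force: [-0.7, -1.1, -5.3]
width: 0.35
grasp_force: 35.0
```

```bash
python3 go.py .559 -.1832 .155 -15.4
python3 - <<'E'
from h import *
im=bot.get_image("scene");W=cloud(im);H=cv2.cvtColor(im["img"],cv2.COLOR_RGB2HSV).astype(int);z=W[...,2]
near=np.hypot(W[...,0]-.559,W[...,1]+.1832)<.08
red=((H[...,0]<6)|(H[...,0]>174))&(H[...,1]>150)&near
for k,m in(("red",red),("foot",near&~red&(z>.055)&(z<.1)&(H[...,1]<60))):
    p=W[m];r=cv2.minAreaRect(p[:,:2].astype(np.float32));print(k,len(p),np.round(r[0],4),np.round(r[1],4),round(r[2],1),np.percentile(p[:,2],[1,99]).round(4))
t=np.radians(-15.4);ex=np.array([np.cos(t),np.sin(t)]);ey=np.array([-ex[1],ex[0]]);d=W[...,:2]-np.array([.559,-.1832])
for k,m in(("red",red),("foot",near&~red&(z>.055)&(z<.1)&(H[...,1]<60))):
    print(k,"x",np.percentile((d@ex)[m],[1,99]).round(4),"y",np.percentile((d@ey)[m],[1,99]).round(4))
save("s5.png",im["img"][150:270,200:340],5)
E
```

```text
t 15.4 p [ 0.5566 -0.1792  0.1546] ang -15.11 tilt [-0.0009  0.0005] q6 -8.6 F [-0.7 -1.1 -5.3] T [ 0.01 -0.1  -0.01] w 31.8 g 35.0
xyz [-0.0032  0.0033 -0.0004] w [-0.01 -0.    0.06]
red 705 [ 0.5584 -0.1789] [0.097  0.0322] 74.2 [0.0995 0.2218]
foot 250 [ 0.5565 -0.1775] [0.0933 0.0348] 74.6 [0.074  0.0986]
red x [-0.0173  0.0126] y [-0.0384  0.0503]
foot x [-0.0209  0.0133] y [-0.0402  0.0504]
```

View pics/s5.png

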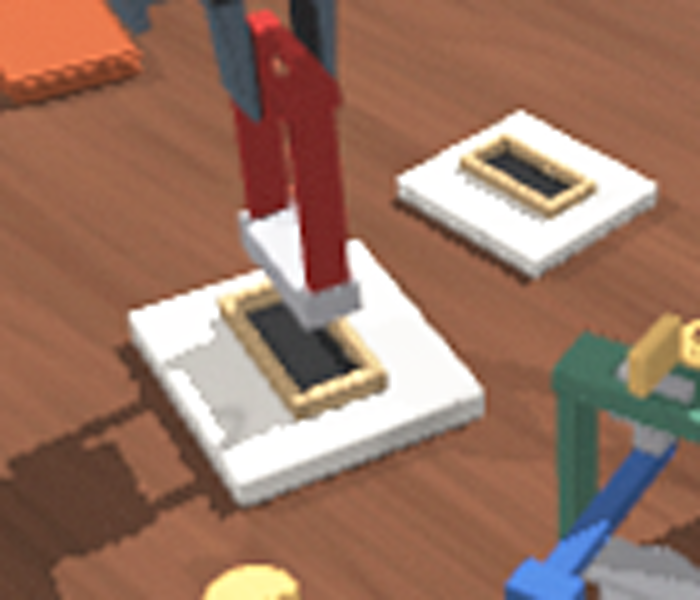

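The die hangs upright above the nest of the large slab (foot at crop (300,270), nest at (305,345)). It sits a few mm off in x and y. Correcting and lowering to just above the rim.

```bash
python3 go.py .5589 -.1842 .122 -15.4
```

```text
t 15.45 p [ 0.5571 -0.1795  0.1552] ang -15.11 tilt [ 0.0003 -0.0001] q6 -8.6 F [-0.5  0.5 -5.2] T [-0.01 -0.14  0.01] w 31.9 g 35.0
xyz [-0.0041  0.0029  0.0332] w [0.   0.   0.06]
```

Call:
{"fn": "play_rows", "kwargs": {"plan": [{"wx": 0, "wy": 0, "x": -0.004, "y": 0.0029, "z": 0.003, "wz": 0.06, "hand": -1}, {"wx": 0, "wy": 0, "x": -0.004, "y": 0.0029, "z": 0.01, "wz": 0.06, "hand": -1}, {"wx": 0, "wy": 0, "x": -0.004, "y": 0.0029, "z": 0.02, "wz": 0.06, "hand": -1}, {"wx": 0, "wy": 0, "x": -0.004, "y": 0.0029, "z": 0.028, "wz": 0.06, "hand": -1}, {"wx": 0, "wy": 0, "x": -0.004, "y": 0.0029, "z": 0.033, "wz": 0.06, "hand": -1}, {"wx": 0, "wy": 0, "x": -0.004, "y": 0.0029, "z": 0.033, "wz": 0.06, "hand": -1}, {"wx": 0, "wy": 0, "x": -0.004, "y": 0.0029, "z": 0.033, "wz": 0.06, "hand": -1}, {"wx": 0, "wy": 0, "x": -0.004, "y": 0.0029, "z": 0.033, "wz": 0.06, "hand": -1}]}}

```text
time: 16.12
eef_pos: [0.5591, -0.1844, 0.122]
ee_rot: [[0.266, 0.964, 0.0], [0.964, -0.266, -0.0], [-0.0, 0.0, -1.0]]
contact_force: [0.2, -0.3, -5.8]
width: 0.346
grasp_force: 35.0
```

```bash
python3 go.py .5589 -.1842 .122 -15.4
cat > fit.py <<'E'
from h import *
im=bot.get_image("scene");W=cloud(im);H=cv2.cvtColor(im["img"],cv2.COLOR_RGB2HSV).astype(int);z=W[...,2]
c=np.array([.559,-.1832]);near=np.hypot(W[...,0]-c[0],W[...,1]-c[1])<.09
t=np.radians(-15.4);ex=np.array([np.cos(t),np.sin(t)]);ey=np.array([-ex[1],ex[0]]);d=W[...,:2]-c
red=((H[...,0]<6)|(H[...,0]>174))&(H[...,1]>150)&near
wood=near&(H[...,0]>10)&(H[...,0]<30)&(H[...,1]>60)&(z>.026)&(z<.042)
slab=(np.hypot(*(W[...,:2]-c).transpose(2,0,1))<.13)&(z>.013)&(z<.027)&(H[...,1]<50)
foot=near&(H[...,1]<60)&(z>.044)&(z<.07)
for k,m in(("red",red),("foot",foot),("wood",wood),("slab",slab)):
    if m.sum()>10: print(k,m.sum(),"x",np.percentile((d@ex)[m],[1,99]).round(4),"y",np.percentile((d@ey)[m],[1,99]).round(4),"z",np.percentile(z[m],[2,98]).round(4))
save("s6.png",im["img"][150:270,200:340],5)
E
python3 fit.py
```

```text
t 16.12 p [ 0.5591 -0.1844  0.122 ] ang -15.44 tilt [ 0.0003 -0.0001] q6 -8.6 F [ 0.2 -0.3 -5.8] T [ 0.   -0.12  0.04] w 31.5 g 35.0
xyz [ 0.0002 -0.0002  0.    ] w [ 0.    0.   -0.01]
red 659 x [-0.014   0.0166] y [-0.0449  0.0462] z [0.0681 0.189 ]
foot 218 x [-0.0156  0.0175] y [-0.0411  0.046 ] z [0.0444 0.0658]
wood 193 x [-0.0248  0.0297] y [-0.0496  0.06  ] z [0.0263 0.0379]
slab 1406 x [-0.0723  0.0746] y [-0.0806  0.0875] z [0.0144 0.0246]
```

View pics/s6.png

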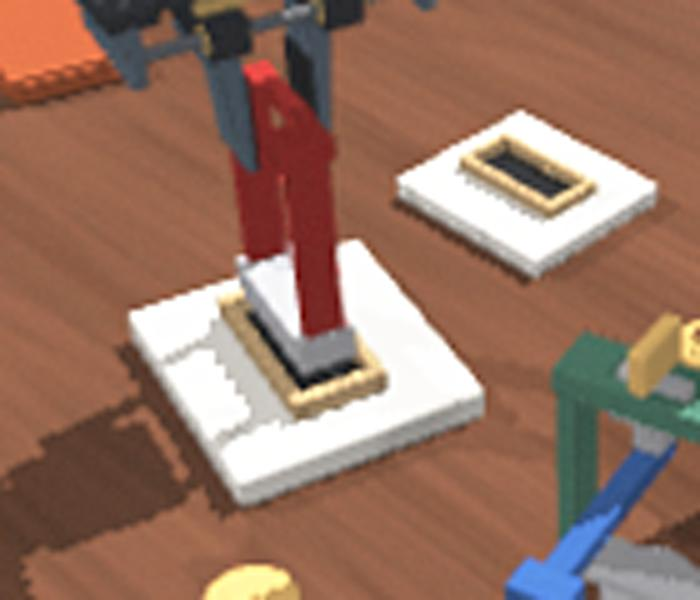

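The foot is just above the rim. The slab and wood extents put the nest about 2 mm further along tool +x than the die. Correcting that and lowering gently.

Call:
{"fn": "play_rows", "kwargs": {"plan": [{"wx": 0, "wy": 0, "x": 0.0018, "y": 0, "z": 0, "wz": 0, "hand": -1}, {"wx": 0, "wy": 0, "x": 0.0018, "y": 0, "z": 0.002, "wz": 0, "hand": -1}, {"wx": 0, "wy": 0, "x": 0.0018, "y": 0, "z": 0.004, "wz": 0, "hand": -1}, {"wx": 0, "wy": 0, "x": 0.0018, "y": 0, "z": 0.006, "wz": 0, "hand": -1}, {"wx": 0, "wy": 0, "x": 0.0018, "y": 0, "z": 0.008, "wz": 0, "hand": -1}, {"wx": 0, "wy": 0, "x": 0.0018, "y": 0, "z": 0.009, "wz": 0, "hand": -1}, {"wx": 0, "wy": 0, "x": 0.0018, "y": 0, "z": 0.01, "wz": 0, "hand": -1}, {"wx": 0, "wy": 0, "x": 0.0018, "y": 0, "z": 0.01, "wz": 0, "hand": -1}]}}

```text
time: 16.83
eef_pos: [0.5592, -0.1826, 0.1115]
ee_rot: [[0.266, 0.964, -0.0], [0.964, -0.266, 0.0], [0.0, -0.0, -1.0]]
contact_force: [0.0, 0.2, -5.8]
width: 0.35
grasp_force: 35.0
```

```bash
python3 go.py; python3 fit.py
```

```text
t 16.83 p [ 0.5592 -0.1826  0.1115] ang -15.45 tilt [-0.0004  0.0002] q6 -8.5 F [ 0.   0.2 -5.8] T [-0.05 -0.07  0.02] w 31.8 g 35.0
red 644 x [-0.0139  0.0159] y [-0.0415  0.048 ] z [0.0578 0.1782]
foot 157 x [-0.0167  0.0169] y [-0.0429  0.0465] z [0.0451 0.0568]
wood 185 x [-0.0251  0.0296] y [-0.0496  0.0605] z [0.0268 0.0382]
slab 1371 x [-0.0721  0.0746] y [-0.0808  0.0875] z [0.0146 0.0247]
```

The foot is inside the rim with no contact force. Lowering to the floor at 1 mm per row.

Call:
{"fn": "play_rows", "kwargs": {"plan": [{"wx": 0, "wy": 0, "x": 0, "y": 0, "z": 0.002, "wz": 0, "hand": -1}, {"wx": 0, "wy": 0, "x": 0, "y": 0, "z": 0.004, "wz": 0, "hand": -1}, {"wx": 0, "wy": 0, "x": 0, "y": 0, "z": 0.006, "wz": 0, "hand": -1}, {"wx": 0, "wy": 0, "x": 0, "y": 0, "z": 0.007, "wz": 0, "hand": -1}, {"wx": 0, "wy": 0, "x": 0, "y": 0, "z": 0.008, "wz": 0, "hand": -1}, {"wx": 0, "wy": 0, "x": 0, "y": 0, "z": 0.009, "wz": 0, "hand": -1}, {"wx": 0, "wy": 0, "x": 0, "y": 0, "z": 0.0095, "wz": 0, "hand": -1}, {"wx": 0, "wy": 0, "x": 0, "y": 0, "z": 0.0095, "wz": 0, "hand": -1}]}}

```text
time: 17.55
eef_pos: [0.5594, -0.1826, 0.1023]
ee_rot: [[0.266, 0.964, 0.0], [0.964, -0.266, -0.0], [-0.0, 0.0, -1.0]]
contact_force: [-0.7, 0.8, -5.8]
width: 0.35
grasp_force: 35.0
```

```bash
python3 go.py
```

```text
t 17.55 p [ 0.5594 -0.1826  0.1023] ang -15.44 tilt [ 0.0001 -0.0001] q6 -8.5 F [-0.7  0.8 -5.8] T [-0.03 -0.02 -0.05] w 31.9 g 35.0
```

Not on the floor yet. Half a millimetre per row.

Call:
{"fn": "play_rows", "kwargs": {"plan": [{"wx": 0, "wy": 0, "x": 0, "y": 0, "z": 0.0005, "wz": 0, "hand": -1}, {"wx": 0, "wy": 0, "x": 0, "y": 0, "z": 0.001, "wz": 0, "hand": -1}, {"wx": 0, "wy": 0, "x": 0, "y": 0, "z": 0.001, "wz": 0, "hand": -1}, {"wx": 0, "wy": 0, "x": 0, "y": 0, "z": 0.0015, "wz": 0, "hand": -1}, {"wx": 0, "wy": 0, "x": 0, "y": 0, "z": 0.0015, "wz": 0, "hand": -1}]}}

```text
time: 17.97
eef_pos: [0.5597, -0.1828, 0.1022]
ee_rot: [[0.266, 0.964, 0.001], [0.964, -0.266, -0.001], [-0.0, 0.001, -1.0]]
contact_force: [-5.2, 2.1, 16.4]
width: 0.348
grasp_force: 35.0
```

```bash
python3 go.py
```

```text
t 17.97 p [ 0.5597 -0.1828  0.1022] ang -15.44 tilt [ 0.0013 -0.0006] q6 -8.4 F [-5.2  2.1 16.4] T [ 0.54  1.21 -0.03] w 31.7 g 35.0
```

Seated: z stopped at the predicted home height and the force rose. Easing off, then opening.

Call:
{"fn": "play_rows", "kwargs": {"plan": [{"wx": 0, "wy": 0, "x": 0, "y": 0, "z": -0.001, "wz": 0, "hand": -1}, {"wx": 0, "wy": 0, "x": 0, "y": 0, "z": -0.001, "wz": 0, "hand": -0.2}, {"wx": 0, "wy": 0, "x": 0, "y": 0, "z": -0.001, "wz": 0, "hand": 0}, {"wx": 0, "wy": 0, "x": 0, "y": 0, "z": -0.001, "wz": 0, "hand": 0.3}, {"wx": 0, "wy": 0, "x": 0, "y": 0, "z": -0.001, "wz": 0, "hand": 0.5}, {"wx": 0, "wy": 0, "x": 0, "y": 0, "z": -0.001, "wz": 0, "hand": 0.5}, {"wx": 0, "wy": 0, "x": 0, "y": 0, "z": -0.001, "wz": 0, "hand": 0.5}, {"wx": 0, "wy": 0, "x": 0, "y": 0, "z": -0.001, "wz": 0, "hand": 0.5}]}}

```text
time: 18.63
eef_pos: [0.5594, -0.1826, 0.1017]
ee_rot: [[0.266, 0.964, -0.0], [0.964, -0.266, 0.0], [0.0, -0.0, -1.0]]
contact_force: [-1.4, -1.0, 0.9]
width: 0.748
grasp_force: 0.0
```

```bash
python3 go.py; python3 fit.py
```

```text
t 18.63 p [ 0.5594 -0.1826  0.1017] ang -15.44 tilt [-0.0001  0.    ] q6 -8.5 F [-1.4 -1.   0.9] T [-0.03 -0.08 -0.02] w 68.0 g 0.0
red 753 x [-0.0144  0.0161] y [-0.0421  0.0475] z [0.0496 0.1692]
foot 43 x [-0.0151  0.017 ] y [-0.0359  0.0475] z [0.044  0.0489]
wood 185 x [-0.0248  0.0295] y [-0.0482  0.0601] z [0.0265 0.0379]
slab 1354 x [-0.0722  0.0746] y [-0.0803  0.0872] z [0.0145 0.0245]
```

Released, and the die stays put. Rising 160 mm clear of it.

Call:
{"fn": "play_rows", "kwargs": {"plan": [{"wx": 0, "wy": 0, "x": 0, "y": 0, "z": -0.006, "wz": 0, "hand": 0.5}, {"wx": 0, "wy": 0, "x": 0, "y": 0, "z": -0.018, "wz": 0, "hand": 0.5}, {"wx": 0, "wy": 0, "x": 0, "y": 0, "z": -0.04, "wz": 0, "hand": 0.5}, {"wx": 0, "wy": 0, "x": 0, "y": 0, "z": -0.07, "wz": 0, "hand": 0.5}, {"wx": 0, "wy": 0, "x": 0, "y": 0, "z": -0.1, "wz": 0, "hand": 0.5}, {"wx": 0, "wy": 0, "x": 0, "y": 0, "z": -0.13, "wz": 0, "hand": 0.5}, {"wx": 0, "wy": 0, "x": 0, "y": 0, "z": -0.15, "wz": 0, "hand": 0.5}, {"wx": 0, "wy": 0, "x": 0, "y": 0, "z": -0.16, "wz": 0, "hand": 0.5}]}}

```text
time: 19.35
eef_pos: [0.5603, -0.183, 0.2653]
ee_rot: [[0.266, 0.964, 0.004], [0.964, -0.266, -0.002], [-0.001, 0.004, -1.0]]
contact_force: [-0.0, -1.5, -0.4]
width: 0.748
grasp_force: 0.0
```

```bash
python3 go.py; python3 fit.py; python3 - <<'E'
from h import *
save("s7.png",bot.get_image("scene")["img"][120:340,180:480],2.6)
E
```

```text
t 19.35 p [ 0.5603 -0.183   0.2653] ang -15.44 tilt [ 0.0039 -0.0017] q6 -8.5 F [-0.  -1.5 -0.4] T [-0.03 -0.1   0.04] w 68.1 g 0.0
red 758 x [-0.0148  0.0158] y [-0.0428  0.0477] z [0.0496 0.169 ]
foot 49 x [-0.0139  0.0169] y [-0.0359  0.0471] z [0.0441 0.0474]
wood 184 x [-0.0251  0.0293] y [-0.0504  0.0599] z [0.0269 0.0381]
slab 1357 x [-0.072   0.0746] y [-0.08   0.088] z [0.0149 0.0245]
```

View pics/s7.png

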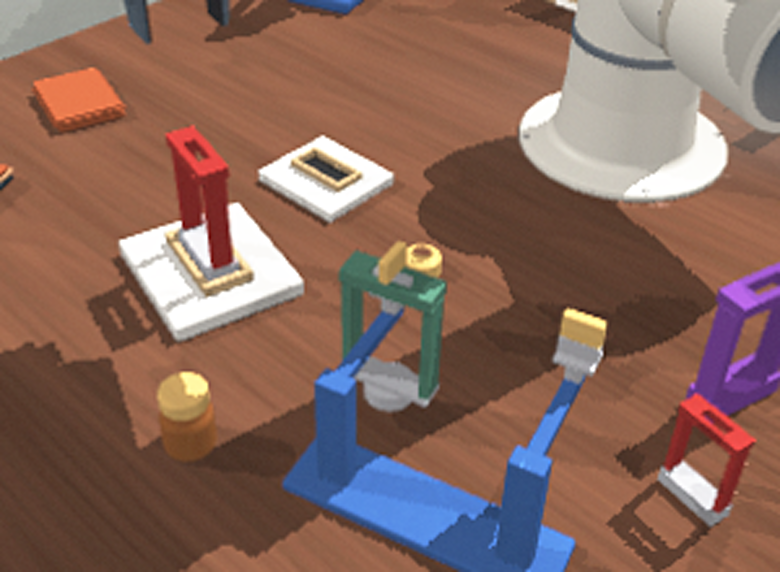

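The die stands upright in the large slab's nest (crop (205,200)), with its bridge top at the right height. The green die at (390,310) is still hanging and locked, and the jar and weight are where they stood. Handing in.

```bash
python3 -c "
from rig import bot
print(bot.hand_in())"
```

```text
the job is handed in; nothing more can be done
None
```

The red die was handed in standing upright and fully home in the nest; its lock opened anticlockwise, and the green die, jar and weight look undisturbed in the last picture (the hand-in returned no verdict).

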